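Trace an arch template with a touch stylus

ROBOT

A 7-joint arm with a two-finger parallel gripper is mounted at the origin on a cart in front of the work surface, level with it; the furniture and walls round the work are solid. World frame = base frame: x ahead of the robot, y to its left, z up, the work surface at z = 0. Lengths are in m, angles in degrees, forces in N, time in s.
With the tool pointing down it reaches from about 0.425 to 0.875 m from the base axis. Payload 4.7 kg.
Tool frame: the origin (TCP) lies at the very end of the fingers, on their centre line; the grasp point (between the pads) lies 19 mm behind it; z points along the fingers, y is the line along which they close (so a half turn about z gives the same grasp; the last joint's range is limited). The gripper opens to 87 mm and grips with 3 to 60 N. Pads are 19 mm wide; open, the fingers measure 117 mm over their backs; the gripper's body (75 mm by 190 mm) begins 51 mm behind the grasp point.
Start: joints at [64.005, 18.392, -4.016, 83.108, 1.295, 78.541, -3.26], TCP at [0.293, -0.58, 0.223] pointing down, gripper open.
Joint ranges: [-163.93, 163.93], [-17.29, 119.83], [-79.2, 71.16], [3.27, 140.29], [-89.18, 269.18], [5.43, 117.66], [-154.24, 154.24]. Speed limits (degrees/s): [147.25, 147.25, 180, 180, 180, 180, 180].

INTERFACE

Orientations are given as [roll, pitch, yaw] about the fixed x, y, z axes, in that order (R = Rz(yaw) Ry(pitch) Rx(roll)).
In Python, from cell import telemetry, cams, env gives the robot as it stands.
- The arm moves only by the tool arm_command, never from a script. Its argument "series" is text: rows parted by semicolons, each of 5 numbers parted by spaces: the shift along the tool's x, y, z in mm, then the turn about the tool's z in rad, then the closure in counts, from 0 (fully open) to 255 (shut). A call has 1 to 20 rows; each row shifts and turns the commanded pose from where the row before left it, along the tool's axes as they then stand; what a row does not reach is not made up. A row lasts 1/12 s, in which the tool goes at most 41.7 mm and 7.16 degrees, less where a joint would pass 70% of its speed; a pose out of reach is approached as far as the arm can. A call is refused whole if a number of a shift passes 41.7 or a number of a turn 0.125, either way. A call with a gripper value outside its range is refused whole. The fingers move at their own pace and stop on an object; "squeeze" is the grip in N (left out, the last holds). Time passes only in rows, so rows that do not move let the fingers close. It gives the time, the measured TCP pose, the force, the opening and the grip force at its end, in the units of the state.
- telemetry.get_obs(): the state, without advancing time (a new reading comes with each control period).
- cams.read_camera(name): name is "scene" or "top" or "wrist"; returns the picture (400x640x3 uint8, blue, green, red); there is no depth.
- cams.calibration(name): a dict with "K" (3x3 intrinsics, pixels), "dist" ([k1, k2, p1, p2, k3] as OpenCV has them; the pictures are not rectified), "origin" and "rotation" of the camera in the world; the wrist camera has in their place "hand_eye" (4x4, takes a point from camera to tool coordinates, whose origin is the TCP and whose axes are the flange's). Camera axes: x right, y down, z forward; pixel columns grow to the right and rows downward; lengths in m; the calibration is good to about 2 mm. A picture is of the moment at which its call begins: read the wrist's pose just before it. calibration takes no time and is no camera call.
- env.sign_off(): hands the job in; it is judged then, once.
The state is a dict: "time_s": time; "qpos": joint angles; "joint_velocities": joint speeds; "effort": joint torques, N m; "tool_pos": TCP position; "tool_rot": TCP orientation; "force": force on the tool from outside, world axes, zero at the start; "wrist_torque": the same for the moment, N m; "grip_width": finger opening in m; "grasp_force": force on a finger pad.
Only numpy, scipy, OpenCV 4.12 (cv2) and the standard library are available. Lean on these libraries where they do the work, as an engineer would, in place of code of your own. Each camera call takes 0.05 s, during which the arm holds its last target. There are 200 camera calls.

TASK

Take the touch stylus from its stand and set its ball against the curved edge of the arch template beside the round pin, then trace the whole edge to the square block, gently (staying under about 7 N) and without ever losing touch or lifting over the rail between the two ends, until the ball comes up against the block. Then put the stylus back upright, fully down, in its stand and let go. Leave the other things on the bench alone.

Things in the scene. Friction and masses are not known exactly. Their poses are not given: they have to be found in the camera images.
- template: fixed arch template: grey body 140 mm long (own y), 50 to 70 deep, with a rigid steel rail 20 mm high along its front edge, which faces its -x (roughly to the robot). Origin: underside, mid-length; z up. From the round pin (+y end) to the square block (-y end) the edge bulges up to 25 mm to -x, turning up to 45 degrees off its y line; the exact curve is not given but felt. No bend is tighter than 10 mm radius
- edge_start (a point): point on the face of the edge, 11 mm above the bench, where the trace begins, 12 mm to the template's -y of the round pin (8 mm diameter, 24 mm high, standing out about 12 mm in front of the edge at its +y end). Here the edge is almost straight and faces -x
- edge_finish (a point): point on the face of the edge, 11 mm above the bench, at the finish: a ball of 10 mm diameter touching here and resting against the square block (10 mm long in y, 24 mm high, standing out about 16 mm in front of the edge) has its centre 5 mm to the template's -x of this point. The edge faces almost -x here. Friction of ball on steel: the felt force leans back about 0.3 rad against the motion
- stylus_grip (a point): centre of the stylus's square aluminium grip, 14 x 14 mm across (sides along this point's x and y) and 48 mm long in z; z points up the stylus, away from the ball. Stylus 82 mm long, 60 g, rigid. A round collar of 24 mm diameter lies 24 to 28 mm below this point, then a 7 mm shank down to the ball
- stylus_ball (a point): centre of the white ball, 10 mm in diameter, at the stylus's lower end, 49 mm below the grip's centre; its top fits below the rail's height: trace with this point about 11 mm above the bench
- stand: black stylus stand fixed to the bench, 44 x 44 x 28 mm, with one upright through hole; origin at the centre of its underside, z up. With the stylus home its collar rests on the stand's top and the grip's centre is 56 mm above the bench
- stand_mouth (a point): centre of the hole's mouth on the stand's top, 28 mm above the bench; the hole is 14 mm wide with a 2 mm chamfer
- model: plaster arch model on a beige base, 62 x 66 x 28 mm; loose bystander, leave it where it is; origin at the centre of its underside
- bridge: white three-tooth bridge, 11 x 26 x 8 mm; loose bystander, leave it where it is; origin at the centre of its underside
- wax: stick of modelling wax, 16 x 70 x 12 mm; loose bystander, leave it where it is; origin at the centre of its underside
- tin: round tin with lid, 64 mm wide, 28 mm high; loose bystander, leave it where it is; origin at the centre of its underside
There are look-alikes about, which are no part of the job. What is shaped like the part that bears stylus_grip but orange or pink is not meant.

How it is judged (in metres and radians):
On the way, in this order (a step that is already met when the one before it is completed fails the run):
1. the ball is held against the start of the edge, beside the round pin (y of stylus_ball in the frame of template between 0.038 and 0.06 m and z of stylus_ball in the frame of template between 0.002 and 0.02 m and x of stylus_ball in the frame of template between -0.06 and 0 m and contact force between stylus and template above 0.3 N), for 0.1 s.
2. the ball is held against the first concave bend (y of stylus_ball in the frame of template between 0.022 and 0.033 m and z of stylus_ball in the frame of template between 0.002 and 0.02 m and x of stylus_ball in the frame of template between -0.06 and 0 m and contact force between stylus and template above 0.3 N), for 0.1 s.
3. the ball is held against the rising flank (y of stylus_ball in the frame of template between 0.01 and 0.021 m and z of stylus_ball in the frame of template between 0.002 and 0.02 m and x of stylus_ball in the frame of template between -0.06 and 0 m and contact force between stylus and template above 0.3 N), for 0.1 s.
4. the ball is held against the crown of the large bulge (y of stylus_ball in the frame of template between -0.002 and 0.009 m and z of stylus_ball in the frame of template between 0.002 and 0.02 m and x of stylus_ball in the frame of template between -0.06 and 0 m and contact force between stylus and template above 0.3 N), for 0.1 s.
5. the ball is held against the far flank of the large bulge (y of stylus_ball in the frame of template between -0.018 and -0.006 m and z of stylus_ball in the frame of template between 0.002 and 0.02 m and x of stylus_ball in the frame of template between -0.06 and 0 m and contact force between stylus and template above 0.3 N), for 0.1 s.
6. the ball is held against the small bulge (y of stylus_ball in the frame of template between -0.036 and -0.022 m and z of stylus_ball in the frame of template between 0.002 and 0.02 m and x of stylus_ball in the frame of template between -0.06 and 0 m and contact force between stylus and template above 0.3 N), for 0.1 s.
7. the ball, still on the edge, has come up against the square block (y of stylus_ball in the frame of template between -0.06 and -0.05 m and z of stylus_ball in the frame of template between 0.002 and 0.02 m and x of stylus_ball in the frame of template between -0.06 and 0 m and contact force between stylus and template above 0.3 N), for 0.1 s.
At the end, for the whole second after the job is handed in: The stylus stands upright (within 0.12 rad) and at rest in its stand, collar down on the stand's top (grip centre 52 to 59 mm above the stand's underside and within 5 mm of the hole's axis), released; the edge was traced from pin to block on the way (horizontal distance between stylus_grip and stand_mouth below 0.005 m and z of stylus_grip in the frame of stand between 0.052 and 0.059 m and angle between stylus_grip's own z axis and vertical below 0.12 rad and linear speed of stylus below 0.01 m/s and contact force between stylus and the fingers below 0.05 N); the robot touches nothing.
It fails at once if the ball leaves the curved edge between the two ends (more than 2.5 mm clear of it, or lifted above the rail) (((y of stylus_ball in the frame of template between -0.04 and -0.038 m and ((x of stylus_ball in the frame of template between -0.0356 and -0.0226 m and z of stylus_ball in the frame of template below 0.04 m) or (x of stylus_ball in the frame of template between -0.0226 and -0.0085 m and z of stylus_ball in the frame of template between 0.027 and 0.042 m))) or (y of stylus_ball in the frame of template between -0.038 and -0.036 m and ((x of stylus_ball in the frame of template between -0.0368 and -0.0238 m and z of stylus_ball in the frame of template below 0.04 m) or (x of stylus_ball in the frame of template between -0.0238 and -0.0097 m and z of stylus_ball in the frame of template between 0.027 and 0.042 m))) or (y of stylus_ball in the frame of template between -0.036 and -0.034 m and ((x of stylus_ball in the frame of template between -0.0377 and -0.0247 m and z of stylus_ball in the frame of template below 0.04 m) or (x of stylus_ball in the frame of template between -0.0247 and -0.0109 m and z of stylus_ball in the frame of template between 0.027 and 0.042 m))) or (y of stylus_ball in the frame of template between -0.034 and -0.032 m and ((x of stylus_ball in the frame of template between -0.0384 and -0.0254 m and z of stylus_ball in the frame of template below 0.04 m) or (x of stylus_ball in the frame of template between -0.0254 and -0.0119 m and z of stylus_ball in the frame of template between 0.027 and 0.042 m))) or (y of stylus_ball in the frame of template between -0.032 and -0.03 m and ((x of stylus_ball in the frame of template between -0.0388 and -0.0258 m and z of stylus_ball in the frame of template below 0.04 m) or (x of stylus_ball in the frame of template between -0.0258 and -0.0127 m and z of stylus_ball in the frame of template between 0.027 and 0.042 m))) or (y of stylus_ball in the frame of template between -0.03 and -0.028 m and ((x of stylus_ball in the frame of template between -0.039 and -0.026 m and z of stylus_ball in the frame of template below 0.04 m) or (x of stylus_ball in the frame of template between -0.026 and -0.0132 m and z of stylus_ball in the frame of template between 0.027 and 0.042 m))) or (y of stylus_ball in the frame of template between -0.028 and -0.026 m and ((x of stylus_ball in the frame of template between -0.039 and -0.026 m and z of stylus_ball in the frame of template below 0.04 m) or (x of stylus_ball in the frame of template between -0.026 and -0.0135 m and z of stylus_ball in the frame of template between 0.027 and 0.042 m))) or (y of stylus_ball in the frame of template between -0.026 and -0.024 m and ((x of stylus_ball in the frame of template between -0.039 and -0.026 m and z of stylus_ball in the frame of template below 0.04 m) or (x of stylus_ball in the frame of template between -0.026 and -0.0134 m and z of stylus_ball in the frame of template between 0.027 and 0.042 m))) or (y of stylus_ball in the frame of template between -0.024 and -0.022 m and ((x of stylus_ball in the frame of template between -0.0389 and -0.0259 m and z of stylus_ball in the frame of template below 0.04 m) or (x of stylus_ball in the frame of template between -0.0259 and -0.0131 m and z of stylus_ball in the frame of template between 0.027 and 0.042 m))) or (y of stylus_ball in the frame of template between -0.022 and -0.02 m and ((x of stylus_ball in the frame of template between -0.0386 and -0.0256 m and z of stylus_ball in the frame of template below 0.04 m) or (x of stylus_ball in the frame of template between -0.0256 and -0.0129 m and z of stylus_ball in the frame of template between 0.027 and 0.042 m)))) or ((y of stylus_ball in the frame of template between -0.02 and -0.018 m and ((x of stylus_ball in the frame of template between -0.0386 and -0.0256 m and z of stylus_ball in the frame of template below 0.04 m) or (x of stylus_ball in the frame of template between -0.0256 and -0.0129 m and z of stylus_ball in the frame of template between 0.027 and 0.042 m))) or (y of stylus_ball in the frame of template between -0.018 and -0.016 m and ((x of stylus_ball in the frame of template between -0.0394 and -0.0264 m and z of stylus_ball in the frame of template below 0.04 m) or (x of stylus_ball in the frame of template between -0.0264 and -0.0131 m and z of stylus_ball in the frame of template between 0.027 and 0.042 m))) or (y of stylus_ball in the frame of template between -0.016 and -0.014 m and ((x of stylus_ball in the frame of template between -0.0408 and -0.0278 m and z of stylus_ball in the frame of template below 0.04 m) or (x of stylus_ball in the frame of template between -0.0278 and -0.0138 m and z of stylus_ball in the frame of template between 0.027 and 0.042 m))) or (y of stylus_ball in the frame of template between -0.014 and -0.012 m and ((x of stylus_ball in the frame of template between -0.0424 and -0.0294 m and z of stylus_ball in the frame of template below 0.04 m) or (x of stylus_ball in the frame of template between -0.0294 and -0.0149 m and z of stylus_ball in the frame of template between 0.027 and 0.042 m))) or (y of stylus_ball in the frame of template between -0.012 and -0.01 m and ((x of stylus_ball in the frame of template between -0.0441 and -0.0311 m and z of stylus_ball in the frame of template below 0.04 m) or (x of stylus_ball in the frame of template between -0.0311 and -0.0164 m and z of stylus_ball in the frame of template between 0.027 and 0.042 m))) or (y of stylus_ball in the frame of template between -0.01 and -0.008 m and ((x of stylus_ball in the frame of template between -0.0458 and -0.0328 m and z of stylus_ball in the frame of template below 0.04 m) or (x of stylus_ball in the frame of template between -0.0328 and -0.018 m and z of stylus_ball in the frame of template between 0.027 and 0.042 m))) or (y of stylus_ball in the frame of template between -0.008 and -0.006 m and ((x of stylus_ball in the frame of template between -0.0473 and -0.0343 m and z of stylus_ball in the frame of template below 0.04 m) or (x of stylus_ball in the frame of template between -0.0343 and -0.0196 m and z of stylus_ball in the frame of template between 0.027 and 0.042 m))) or (y of stylus_ball in the frame of template between -0.006 and -0.004 m and ((x of stylus_ball in the frame of template between -0.0487 and -0.0357 m and z of stylus_ball in the frame of template below 0.04 m) or (x of stylus_ball in the frame of template between -0.0357 and -0.0212 m and z of stylus_ball in the frame of template between 0.027 and 0.042 m))) or (y of stylus_ball in the frame of template between -0.004 and -0.002 m and ((x of stylus_ball in the frame of template between -0.0499 and -0.0369 m and z of stylus_ball in the frame of template below 0.04 m) or (x of stylus_ball in the frame of template between -0.0369 and -0.0226 m and z of stylus_ball in the frame of template between 0.027 and 0.042 m))) or (y of stylus_ball in the frame of template between -0.002 and 0 m and ((x of stylus_ball in the frame of template between -0.0509 and -0.0379 m and z of stylus_ball in the frame of template below 0.04 m) or (x of stylus_ball in the frame of template between -0.0379 and -0.0239 m and z of stylus_ball in the frame of template between 0.027 and 0.042 m)))) or ((y of stylus_ball in the frame of template between 0 and 0.002 m and ((x of stylus_ball in the frame of template between -0.0516 and -0.0386 m and z of stylus_ball in the frame of template below 0.04 m) or (x of stylus_ball in the frame of template between -0.0386 and -0.025 m and z of stylus_ball in the frame of template between 0.027 and 0.042 m))) or (y of stylus_ball in the frame of template between 0.002 and 0.004 m and ((x of stylus_ball in the frame of template between -0.0521 and -0.0391 m and z of stylus_ball in the frame of template below 0.04 m) or (x of stylus_ball in the frame of template between -0.0391 and -0.0259 m and z of stylus_ball in the frame of template between 0.027 and 0.042 m))) or (y of stylus_ball in the frame of template between 0.004 and 0.006 m and ((x of stylus_ball in the frame of template between -0.0524 and -0.0394 m and z of stylus_ball in the frame of template below 0.04 m) or (x of stylus_ball in the frame of template between -0.0394 and -0.0265 m and z of stylus_ball in the frame of template between 0.027 and 0.042 m))) or (y of stylus_ball in the frame of template between 0.006 and 0.008 m and ((x of stylus_ball in the frame of template between -0.0525 and -0.0395 m and z of stylus_ball in the frame of template below 0.04 m) or (x of stylus_ball in the frame of template between -0.0395 and -0.0269 m and z of stylus_ball in the frame of template between 0.027 and 0.042 m))) or (y of stylus_ball in the frame of template between 0.008 and 0.01 m and ((x of stylus_ball in the frame of template between -0.0525 and -0.0395 m and z of stylus_ball in the frame of template below 0.04 m) or (x of stylus_ball in the frame of template between -0.0395 and -0.0269 m and z of stylus_ball in the frame of template between 0.027 and 0.042 m))) or (y of stylus_ball in the frame of template between 0.01 and 0.012 m and ((x of stylus_ball in the frame of template between -0.0524 and -0.0394 m and z of stylus_ball in the frame of template below 0.04 m) or (x of stylus_ball in the frame of template between -0.0394 and -0.0265 m and z of stylus_ball in the frame of template between 0.027 and 0.042 m))) or (y of stylus_ball in the frame of template between 0.012 and 0.014 m and ((x of stylus_ball in the frame of template between -0.0521 and -0.0391 m and z of stylus_ball in the frame of template below 0.04 m) or (x of stylus_ball in the frame of template between -0.0391 and -0.0259 m and z of stylus_ball in the frame of template between 0.027 and 0.042 m))) or (y of stylus_ball in the frame of template between 0.014 and 0.016 m and ((x of stylus_ball in the frame of template between -0.0516 and -0.0386 m and z of stylus_ball in the frame of template below 0.04 m) or (x of stylus_ball in the frame of template between -0.0386 and -0.025 m and z of stylus_ball in the frame of template between 0.027 and 0.042 m))) or (y of stylus_ball in the frame of template between 0.016 and 0.018 m and ((x of stylus_ball in the frame of template between -0.0509 and -0.0379 m and z of stylus_ball in the frame of template below 0.04 m) or (x of stylus_ball in the frame of template between -0.0379 and -0.0239 m and z of stylus_ball in the frame of template between 0.027 and 0.042 m))) or (y of stylus_ball in the frame of template between 0.018 and 0.02 m and ((x of stylus_ball in the frame of template between -0.0499 and -0.0369 m and z of stylus_ball in the frame of template below 0.04 m) or (x of stylus_ball in the frame of template between -0.0369 and -0.0226 m and z of stylus_ball in the frame of template between 0.027 and 0.042 m)))) or ((y of stylus_ball in the frame of template between 0.02 and 0.022 m and ((x of stylus_ball in the frame of template between -0.0487 and -0.0357 m and z of stylus_ball in the frame of template below 0.04 m) or (x of stylus_ball in the frame of template between -0.0357 and -0.0211 m and z of stylus_ball in the frame of template between 0.027 and 0.042 m))) or (y of stylus_ball in the frame of template between 0.022 and 0.024 m and ((x of stylus_ball in the frame of template between -0.0473 and -0.0343 m and z of stylus_ball in the frame of template below 0.04 m) or (x of stylus_ball in the frame of template between -0.0343 and -0.0195 m and z of stylus_ball in the frame of template between 0.027 and 0.042 m))) or (y of stylus_ball in the frame of template between 0.024 and 0.026 m and ((x of stylus_ball in the frame of template between -0.0458 and -0.0328 m and z of stylus_ball in the frame of template below 0.04 m) or (x of stylus_ball in the frame of template between -0.0328 and -0.0178 m and z of stylus_ball in the frame of template between 0.027 and 0.042 m))) or (y of stylus_ball in the frame of template between 0.026 and 0.028 m and ((x of stylus_ball in the frame of template between -0.0441 and -0.0311 m and z of stylus_ball in the frame of template below 0.04 m) or (x of stylus_ball in the frame of template between -0.0311 and -0.0161 m and z of stylus_ball in the frame of template between 0.027 and 0.042 m))) or (y of stylus_ball in the frame of template between 0.028 and 0.03 m and ((x of stylus_ball in the frame of template between -0.0424 and -0.0294 m and z of stylus_ball in the frame of template below 0.04 m) or (x of stylus_ball in the frame of template between -0.0294 and -0.0144 m and z of stylus_ball in the frame of template between 0.027 and 0.042 m))) or (y of stylus_ball in the frame of template between 0.03 and 0.032 m and ((x of stylus_ball in the frame of template between -0.0406 and -0.0276 m and z of stylus_ball in the frame of template below 0.04 m) or (x of stylus_ball in the frame of template between -0.0276 and -0.0128 m and z of stylus_ball in the frame of template between 0.027 and 0.042 m))) or (y of stylus_ball in the frame of template between 0.032 and 0.034 m and ((x of stylus_ball in the frame of template between -0.0389 and -0.0259 m and z of stylus_ball in the frame of template below 0.04 m) or (x of stylus_ball in the frame of template between -0.0259 and -0.0114 m and z of stylus_ball in the frame of template between 0.027 and 0.042 m))) or (y of stylus_ball in the frame of template between 0.034 and 0.036 m and ((x of stylus_ball in the frame of template between -0.0374 and -0.0244 m and z of stylus_ball in the frame of template below 0.04 m) or (x of stylus_ball in the frame of template between -0.0244 and -0.0101 m and z of stylus_ball in the frame of template between 0.027 and 0.042 m))))).
It fails at once if the stylus is pressed on the template with more than 12 N (contact force between stylus and template above 12 N).
It fails at once if the fingers bear on the template (contact force between the fingers and template above 2 N).
It fails at once if the plaster model, bridge, wax or tin is moved more than 15 mm (distance of any of model, bridge, wax, tin from where it was at the start of the episode above 0.015 m).
It also fails if it takes over 72 s, if anything falls off the work surface, if the arm or the gripper's body presses on something with over 40 N, if the wrist force passes 120 N, or if a joint passes its speed limit or range.

## Working session

There is one attempt and no reset: what is moved stays moved. The work goes in short steps, Python scripts to look and compute and a tool call to move; the robot and the scene stay as the last step left them, time stands still between calls to the robot, and variables do not carry over. Pictures are saved under pics/ and viewed, at most 10 in all, crops included, and the job is handed in when it is done.

Besides the shell and the picture viewer there is one more tool, called after ">>>" as name(argument=value, ...) on one line, values as JSON. arm_command: Moves the arm, as the interface text tells. Its arguments: {"type":"object","properties":{"series":{"type":"string"},"squeeze":{"type":"number"}},"required":["series"]}

```bash
mkdir -p pics; ls
cat > h.py <<'E'
import numpy as np, cv2
from cell import telemetry, cams, env
def ray(name,uv,obs=None):
    c=cams.calibration(name); K=np.array(c["K"]); d=np.array(c["dist"])
    p=cv2.undistortPoints(np.array([[uv]],float),K,d)[0,0]; v=np.array([p[0],p[1],1.])
    if name=="wrist":
        from scipy.spatial.transform import Rotation as R
        H=np.array(c["hand_eye"]); r=R.from_euler('xyz',obs["tool_rot"],degrees=True).as_matrix()
        return r@H[:3,3]+np.array(obs["tool_pos"]), r@H[:3,:3]@v
    return np.array(c["origin"]),np.array(c["rotation"])@v
def plane(name,uv,z,obs=None):
    o,v=ray(name,uv,obs); return o+v*(z-o[2])/v[2]
E
python3 - <<'E'
from h import *
o=telemetry.get_obs(); print(o)
for n in ("scene","top"):
    cv2.imwrite(f"pics/{n}0.png",cams.read_camera(n)); 
    c=cams.calibration(n); print(c)
print(cams.calibration("wrist"))
E
```

```text
pics
{'time_s': 0.0, 'qpos': array([64.0065014 , 18.43986518, -4.01559975, 83.17324563,  1.29562168,
       78.54083074, -3.25852589]), 'joint_velocities': array([ 0.00097608, -0.03279862,  0.02946555,  0.03752273, -0.03392497,
        0.02097653,  0.0297795 ]), 'effort': array([ 1.97641348e-04, -4.91286671e+01, -4.03918996e-01, -3.12523556e+01,
       -6.40179170e-02,  4.38633654e-02,  1.53551978e-04]), 'tool_pos': array([ 0.29279198, -0.57971483,  0.22146691]), 'tool_rot': array([-1.79891334e+02,  6.25139476e-03,  2.68048805e+01]), 'force': array([0.42424742, 0.04625326, 0.15703608]), 'wrist_torque': array([-0.0484939 ,  0.0414667 ,  0.00577012]), 'grasp_force': 0.0, 'grip_width': 0.08709536906591608}
{'K': array([[379.74571268,   0.        , 318.92496697],
       [  0.        , 379.74571268, 196.04733841],
       [  0.        ,   0.        ,   1.        ]]), 'dist': array([-0.0611078,  0.       ,  0.       ,  0.       ,  0.       ]), 'origin': array([-0.11610471,  0.71761864,  0.74516042]), 'rotation': array([-124.35284064,    0.84957095, -139.60299253])}
{'K': array([[509.9263158
[... 233 characters left out ...]
30633733, -0.01615192,  1.36232569]), 'rotation': array([-170.71309662,   -0.24718273,  -88.52867856])}
{'K': array([[283.916565  ,   0.        , 318.5253122 ],
       [  0.        , 283.916565  , 200.25860995],
       [  0.        ,   0.        ,   1.        ]]), 'dist': array([-0.01973244,  0.        ,  0.        ,  0.        ,  0.        ]), 'hand_eye': array([[-5.18086061e-05, -9.57758627e-01, -2.87573313e-01,
         7.93209055e-02],
       [ 9.99999887e-01,  8.59879670e-05, -4.66539528e-04,
        -3.64818507e-04],
       [ 4.71560102e-04, -2.87573305e-01,  9.57758515e-01,
        -1.62010529e-01],
       [ 0.00000000e+00,  0.00000000e+00,  0.00000000e+00,
         1.00000000e+00]])}
```

View pics/scene0.png

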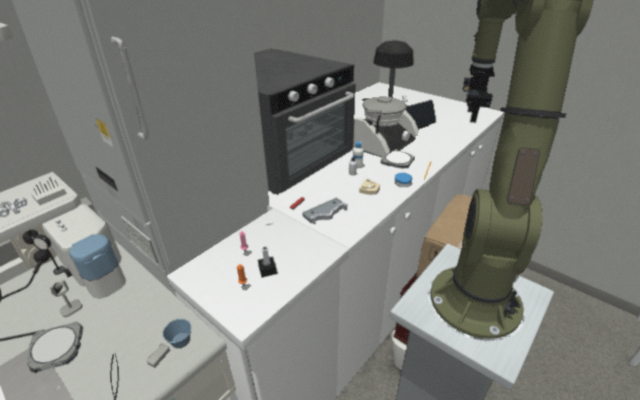

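View pics/top0.png

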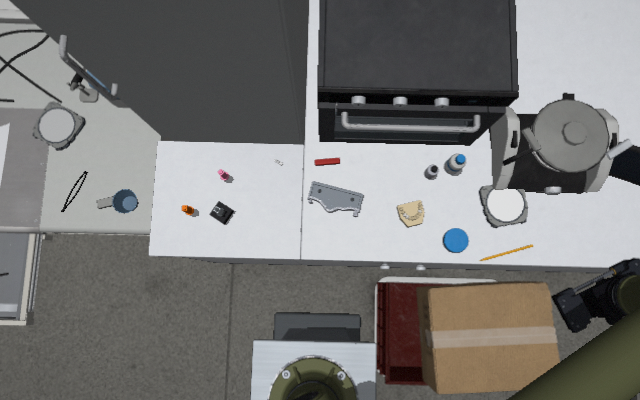

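The scene picture shows the black stand with the grey stylus at (267,262), the orange and pink look-alikes beside it, and the template at (325,210). In the top view the stand is at (222,213). The template is at (337,198), with its pin end on the left near (312,203) and its block end at (355,212).

```bash
sed -i 's/np.array(c\["rotation"\])@v/Rr.from_euler("xyz",c["rotation"],degrees=True).as_matrix()@v/; 1a from scipy.spatial.transform import Rotation as Rr' h.py
python3 - <<'E'
from h import *
print("stand top",plane("top",(222,212),.028), "grip top", plane("top",(221,209),.08), "stand scene",plane("scene",(267,267),.0), plane("scene",(266,252),.056))
print("templ",plane("top",(337,198),.02),"pin",plane("top",(312,205),.02),"blk",plane("top",(355,212),.02))
im=cv2.imread("pics/top0.png"); a=im[170:235,200:250]; b=im[170:235,300:370]
cv2.imwrite("pics/topc.png",cv2.resize(np.hstack([a,b]),None,fx=6,fy=6,interpolation=cv2.INTER_CUBIC))
E
```

```text
stand top [0.47635552 0.25066122 0.028     ] grip top [0.47731935 0.24323506 0.08      ] stand scene [0.48576344 0.24744305 0.        ] [0.48347223 0.2460283  0.056     ]
templ [ 0.52297587 -0.05163174  0.02      ] pin [0.50236856 0.01444495 0.02      ] blk [ 0.48660216 -0.10021246  0.02      ]
```

View pics/topc.png

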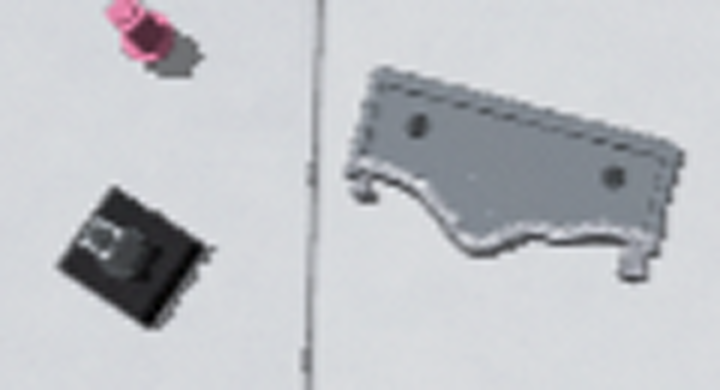

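>>> arm_command(series="23.3 -21.8 0 0 0;23.3 -21.8 0 0 0;23.3 -21.8 0 0 0;23.3 -21.8 0 0 0;23.3 -21.8 0 0 0;23.3 -21.8 0 0 0;23.3 -21.8 0 0 0;23.3 -21.8 0 0 0;23.3 -21.8 0 0 0;23.3 -21.8 0 0 0;23.3 -21.8 0 0 0;23.3 -21.8 0 0 0;23.3 -21.8 0 0 0;23.3 -21.8 0 0 0;23.3 -21.8 0 0 0;23.3 -21.8 0 0 0;23.3 -21.8 0 0 0;23.3 -21.8 0 0 0;0 0 0 0 0;0 0 0 0 0", squeeze=50)

```text
time_s: 1.77
tool_pos: [0.4905, -0.0387, 0.2222]
tool_rot: [-180.0, 0.0, 27.1]
force: [-0.2, -0.4, 0.7]
grip_width: 0.0872
grasp_force: 0.0
```

Run:
```python
from h import *
o=telemetry.get_obs(); im=cams.read_camera("wrist"); cv2.imwrite("pics/w1.png",im)
import pickle; pickle.dump(o,open("w1.pkl","wb")); print(o["time_s"],o["tool_pos"],o["tool_rot"],o["force"],o["qpos"])
```

```text
1.7667 [ 0.49053676 -0.03869111  0.22224021] [-1.79971756e+02  2.42890489e-02  2.70713887e+01] [-0.15534639 -0.39368718  0.68008826] [ 33.8893695    0.38728651 -32.32523907 103.9251173    0.20007011
  75.78255094 -61.41315533]
```

View pics/w1.png

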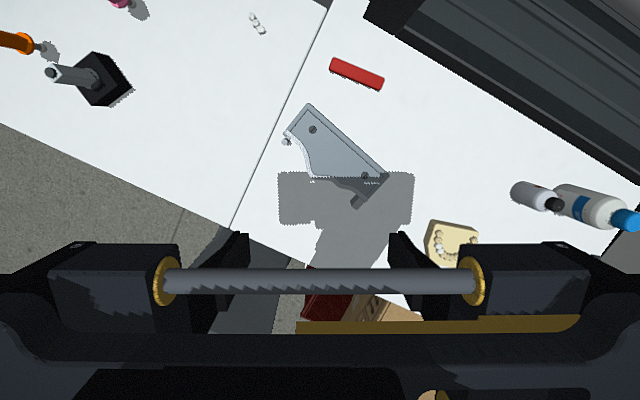

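The wrist view shows the template with its pin at (286,141), back corners at (308,104) and (388,174), and block near (358,202) in the gripper's shadow. The stand is at (105,78).

Run:
```python
import cv2,numpy as np
im=cv2.imread("pics/w1.png")[95:215,270:400]
im=(255*(im/255.)**.5).astype(np.uint8)
cv2.imwrite("pics/w1c.png",cv2.resize(im,None,fx=5,fy=5,interpolation=cv2.INTER_CUBIC))
```

```text
(no output)
```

View pics/w1c.png

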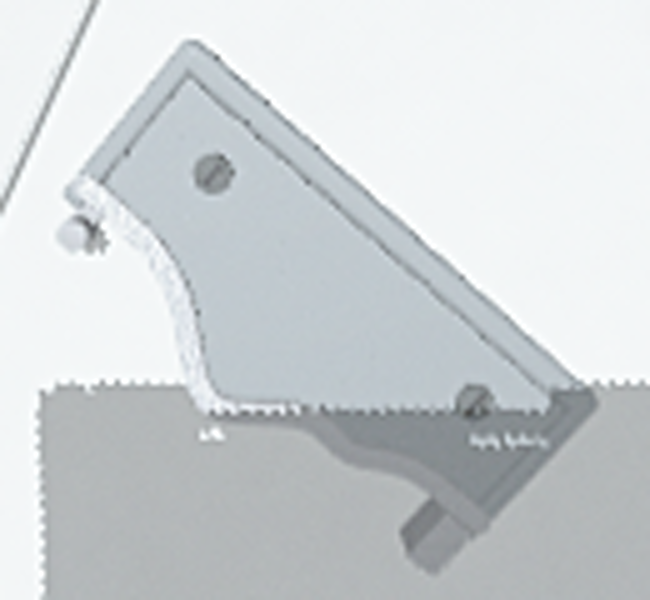

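Run:
```python
from h import *
import pickle; o=pickle.load(open("w1.pkl","rb"))
P=lambda x,y,z:plane("wrist",(270+x/5-.4,95+y/5-.4),z,o)
L=P(190,42,0);Rr_=P(597,398,0);F=P(485,530,0); LF=P(68,190,0)
print(L,Rr_,F,LF, np.linalg.norm(L-Rr_))
d=L-Rr_; print("yaw",np.degrees(np.arctan2(-d[0],d[1])))
for z in(.016,.02): a,b=P(190,73,z),P(553,403,z); print(z,a,b,np.linalg.norm(a-b),np.degrees(np.arctan2(-(a-b)[0],(a-b)[1])))
print("pin",P(75,232,.024),"blk",P(420,515,.024))
T=lambda x,y,z:plane("top",(250+x/6-.4,170+y/6-.4),z)
a,b=T(375,68,.0),T(683,150,0);print("top back",a,b,np.linalg.norm(a-b),np.degrees(np.arctan2(-(a-b)[0],(a-b)[1])), "pin",T(367,190,.024),"blk",T(633,265,.024),"crown",T(477,252,.02))
print("stand",plane("wrist",(80,70),.06,o))
```

```text
[0.56777411 0.01727293 0.        ] [ 0.53557944 -0.12389076  0.        ] [ 0.4885517  -0.11531649  0.        ] [0.51988509 0.02943473 0.        ] 0.14478840992195338
yaw -12.847488318662794
0.016 [0.56096489 0.01320649 0.016     ] [ 0.53018122 -0.10916118  0.016     ] 0.1261803463611796 -14.120712269850134
0.02 [0.56096634 0.01303796 0.02      ] [ 0.53051708 -0.10800042  0.02      ] 0.1248096332688606 -14.12071226985014
pin [0.51397639 0.02155273 0.024     ] blk [ 0.48885121 -0.09088669  0.024     ]
top back [0.57143039 0.01657397 0.        ] [ 0.53742091 -0.12355975  0.        ] 0.14420160941205012 -13.641542314765394 pin [0.51171086 0.01792155 0.024     ] blk [ 0.48136032 -0.10030054  0.024     ] crown [ 0.48586483 -0.03145049  0.02      ]
stand [0.48748573 0.24604586 0.06      ]
```

>>> arm_command(series="12.1 -25.9 5.2 0 0;12.1 -25.9 5.2 0 0;12.1 -25.9 5.2 0 0;12.1 -25.9 5.2 0 0;12.1 -25.9 5.2 0 0;12.1 -25.9 5.2 0 0;12.1 -25.9 5.2 0 0;12.1 -25.9 5.2 0 0;12.1 -25.9 5.2 0 0;12.1 -25.9 5.2 0 0;0 0 0 0.118 0;0 0 0 0.118 0;0 0 0 0.118 0;0 0 0 0.118 0;0 0 0 0.118 0;0 0 0 0.118 0;0 0 0 0.118 0;0 0 0 0.118 0;0 0 0 0.118 0;0 0 0 0 0")

```text
time_s: 3.48
tool_pos: [0.4818, 0.2406, 0.1653]
tool_rot: [179.3, 0.0, -29.2]
force: [0.3, -0.3, 0.6]
grip_width: 0.0868
grasp_force: 0.0
```

Run:
```python
from h import *
o=telemetry.get_obs(); im=cams.read_camera("wrist")
import pickle; pickle.dump(o,open("w2.pkl","wb")); print(o["time_s"],o["tool_pos"],o["tool_rot"],o["qpos"])
im=(255*(im/255.)**.5).astype(np.uint8); cv2.imwrite("pics/w2.png",cv2.resize(im[100:280,180:440],None,fx=3,fy=3,interpolation=cv2.INTER_CUBIC))
```

```text
3.4833 [0.48183165 0.24058317 0.16527876] [ 1.79277422e+02  2.59775552e-02 -2.92300728e+01] [  -1.49225342    9.49091492  -30.78041997  101.96983264    5.47838695
   70.58715544 -153.03886903]
```

View pics/w2.png

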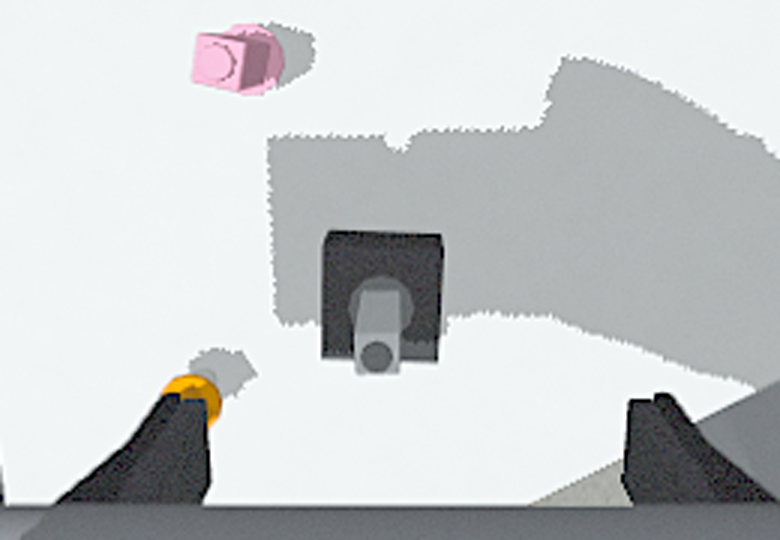

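The crop shows the stylus in the stand with its grip's top at (377,357), the orange look-alike at lower left and the pink one at upper left. The grip's sides are about 2 degrees clockwise of the tool.

Run:
```python
from h import *
import pickle; o=pickle.load(open("w2.pkl","rb"))
P=lambda x,y,z:plane("wrist",(180+x/3-.33,100+y/3-.33),z,o)
g=P(377,357,.08); print("grip top",g)
print("stand corners top", [P(*q,.028)[:2].round(4) for q in((330,233),(443,236))], "bottom near",[P(*q,.028)[:2].round(4) for q in((322,357),(438,361))])
print("collar",P(381,305,.032))
```

```text
grip top [0.47593349 0.25718192 0.08      ]
stand corners top [array([0.5092, 0.2593]), array([0.4883, 0.2246])] bottom near [array([0.4701, 0.2862]), array([0.4473, 0.2492])]
collar [0.47784061 0.25619033 0.032     ]
```

>>> arm_command(series="0 0 0 -0.118 0;0 0 0 -0.118 0;0 0 0 -0.118 0;0 0 0 -0.118 0;0 0 0 -0.118 0;0 0 0 -0.118 0;0 0 0 -0.118 0;0 0 0 -0.118 0;0 0 0 -0.118 0;0 0 0 -0.118 0;0 0 0 -0.118 0;0 0 0 -0.118 0;0 0 0 -0.118 0;3.7 -4.1 10 0 0;3.7 -4.1 10 0 0;3.7 -4.1 10 0 0;0 0 0 0 0;0 0 0 0 0")

```text
time_s: 5.03
tool_pos: [0.4747, 0.2598, 0.135]
tool_rot: [-179.8, 0.6, 59.0]
force: [0.3, 0.1, 0.5]
grip_width: 0.0873
grasp_force: 0.0
```

Run:
```python
from h import *
o=telemetry.get_obs(); im=cams.read_camera("wrist")
import pickle; pickle.dump(o,open("w3.pkl","wb")); print(o["time_s"],o["tool_pos"],o["tool_rot"],o["qpos"],o["force"])
im=(255*(im/255.)**.5).astype(np.uint8); cv2.imwrite("pics/w3.png",cv2.resize(im[100:280,180:440],None,fx=3,fy=3,interpolation=cv2.INTER_CUBIC))
```

```text
5.0333 [0.47471074 0.25982546 0.13499386] [-179.84198336    0.64438891   58.99463358] [  4.36366043  12.86977173 -40.22282503 103.34571821   9.07036931
  67.67342302 -69.71441863] [0.32139137 0.11451252 0.52931943]
```

View pics/w3.png

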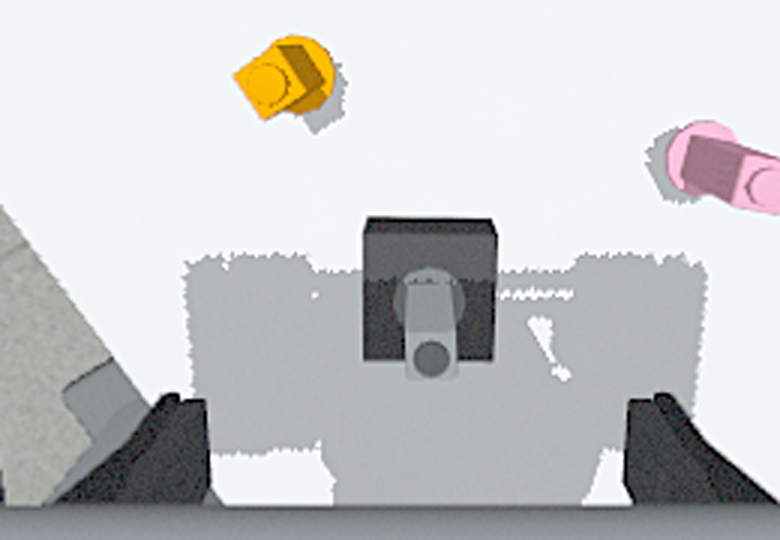

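The grip's top is at (431,358) and the finger midline at column 417. The grip's sides line up with the tool to within about 1 degree.

Run:
```python
from h import *
import pickle; o=pickle.load(open("w3.pkl","rb"))
P=lambda x,y,z:plane("wrist",(180+x/3-.33,100+y/3-.33),z,o)
c,s=np.cos(np.radians(59)),np.sin(np.radians(59))
for q in (P(431,358,.08),P(429,297,.032)):
    d=q-o["tool_pos"]; print(q, "tool dx,dy",c*d[0]+s*d[1], s*d[0]-c*d[1])
```

```text
[0.47657353 0.25617206 0.08      ] tool dx,dy -0.0021721693895134526 0.003478358932613074
[0.47789211 0.25843437 0.032     ] tool dx,dy 0.0004461237871504805 0.0034434331058555466
```

>>> arm_command(series="0 1.4 11 0 0;-0.5 1.4 12 0 0;0 1.5 12 0 0;0 0 12 0 0;0 0 12 0 0;0 0 12 0 0;0 0 12 0 0;0 0 12 0 0;0 0 0 0 0;0 0 0 0 0;0 0 0 0 150;0 0 0 0 200;0 0 0 0 255;0 0 0 0 255;0 0 0 0 255;0 0 0 0 255;0 0 0 0 255;0 0 0 0 255", squeeze=50)

```text
time_s: 6.58
tool_pos: [0.4788, 0.2562, 0.0414]
tool_rot: [-180.0, 0.5, 59.0]
force: [-0.9, -0.1, 0.8]
grip_width: 0.0415
grasp_force: 0.0
```

>>> arm_command(series="0 0 0 0 255;0 0 0 0 255;0 0 0 0 255;0 0 0 0 255;0 0 0 0 255;0 0 0 0 255;0 0 0 0 255;0 0 0 0 255")

```text
time_s: 7.25
tool_pos: [0.4787, 0.2562, 0.0413]
tool_rot: [-179.9, 0.5, 59.0]
force: [0.3, 0.0, -0.3]
grip_width: 0.0135
grasp_force: 50.0
```

>>> arm_command(series="0 0 -8 0 255;0 0 -14 0 255;0 0 -16 0 255;0 0 -16 0 255;0 0 -6 0 255;0 0 0 -0.102 255;0 0 0 -0.102 255;0 0 0 -0.101 255;-23.8 6.6 0 0 255;-23.8 6.6 0 0 255;-23.8 6.6 0 0 255;-23.8 6.6 0 0 255;-23.8 6.6 0 0 255;-23.8 6.6 0 0 255;-23.8 6.6 0 0 255;-23.8 6.6 0 0 255;-23.8 6.6 0 0 255;-23.8 6.6 0 0 255;0 0 0 0 255;0 0 0 0 255")

```text
time_s: 8.92
tool_pos: [0.4873, 0.0082, 0.103]
tool_rot: [-179.8, 0.5, 76.2]
force: [-0.5, 0.5, -1.2]
grip_width: 0.0133
grasp_force: 50.0
```

Run:
```python
from h import *
o=telemetry.get_obs(); im=cams.read_camera("wrist")
import pickle; pickle.dump(o,open("w4.pkl","wb")); print(o["time_s"],o["tool_pos"],o["tool_rot"],o["qpos"],o["force"])
im=(255*(im/255.)**.5).astype(np.uint8); cv2.imwrite("pics/w4.png",cv2.resize(im[60:280,160:480],None,fx=2.5,fy=2.5,interpolation=cv2.INTER_CUBIC))
```

```text
8.9167 [0.48734471 0.00824576 0.10302935] [-179.77494407    0.51615313   76.24404152] [ 27.51067907   6.53188786 -33.4309704  112.73048372   4.52508955
  62.27031687 -21.64042157] [-0.51087981  0.48364352 -1.18489964]
```

View pics/w4.png

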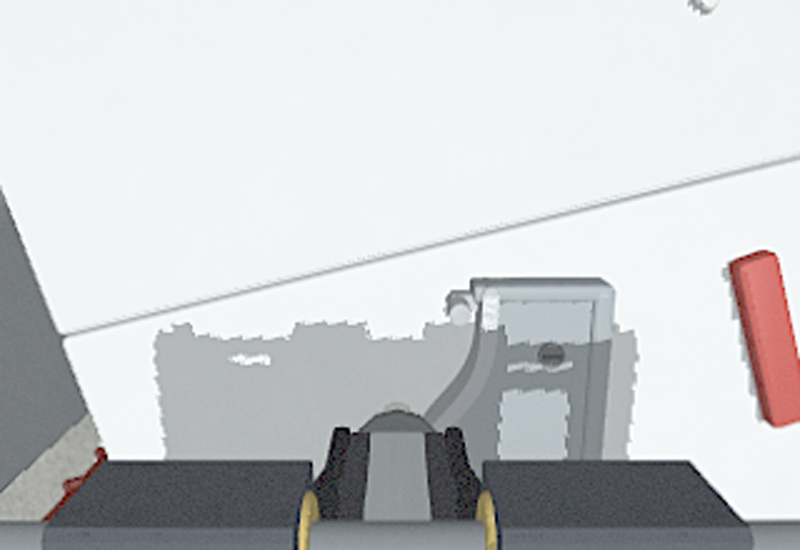

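The view is square with the template, with the pin at (459,310), the edge running down from (490,300), and the collar and ball at (397,408).

Run:
```python
from h import *
import pickle; o=pickle.load(open("w4.pkl","rb"))
P=lambda x,y,z:plane("wrist",(160+x/2.5-.3,60+y/2.5-.3),z,o)
a=np.radians(o["tool_rot"][2]);c,s=np.cos(a),np.sin(a)
def t(q): d=q-o["tool_pos"]; return (1e3*np.array([c*d[0]+s*d[1], s*d[0]-c*d[1]])).round(1)
print("pin",t(P(459,311,.024)),"ball",t(P(397,408,.064)),"edge far inner top z.02",t(P(488,325,.02)),"far end left bottom",t(P(471,281,0)),"right",t(P(612,282,0)))
```

```text
pin [21.3 21.1] ball [ 1.  -0.3] edge far inner top z.02 [15.2 31.9] far end left bottom [27.  27.4] right [26.7 80.8]
```

>>> arm_command(series="2 0 10 0 255;2 0 12 0 255;0 0 12 0 255;0 0 12 0 255;0 0 11.5 0 255;0 4 0 0 255;0 4 0 0 255;0 4 0 0 255;0 4 0 0 255;0 2 0 0 255;0 0 0 0 255;0 0 0 0 255;0 0 0 0 255")

```text
time_s: 10.05
tool_pos: [0.5055, 0.0091, 0.0457]
tool_rot: [-179.8, 0.5, 76.4]
force: [-0.2, -0.1, -0.8]
grip_width: 0.0136
grasp_force: 50.0
```

```bash
cat > st.py <<'E'
from h import *
o=telemetry.get_obs(); p=1e3*o["tool_pos"]; a=np.radians(o["tool_rot"][2]);c,s=np.cos(a),np.sin(a); f=o["force"]
t=lambda v:np.round([c*v[0]+s*v[1], s*v[0]-c*v[1]],2)
print(o["time_s"],p.round(2),o["tool_rot"].round(2),"f",f.round(2),"tool f",t(f),"tool p",t(p), "tq",o["wrist_torque"].round(3))
E
python3 st.py
```

```text
10.05 [505.54   9.06  45.67] [-179.79    0.5    76.44] f [-0.21 -0.08 -0.84] tool f [-0.12 -0.19] tool p [127.32 489.33] tq [-0.025 -0.069  0.006]
```

>>> arm_command(series="0 1 0 0 255;0 1 0 0 255;0 1 0 0 255;0 0 0 0 255;0 0 0 0 255")

```text
time_s: 10.47
tool_pos: [0.5085, 0.0084, 0.0455]
tool_rot: [-179.8, 0.5, 76.4]
force: [-0.1, -0.7, -1.2]
grip_width: 0.0136
grasp_force: 50.0
```

```bash
python3 st.py
```

```text
10.4667 [508.54   8.36  45.52] [-179.79    0.5    76.44] f [-0.1  -0.67 -1.17] tool f [-0.68  0.06] tool p [127.34 492.41] tq [-0.009 -0.03   0.048]
```

>>> arm_command(series="0 0.7 0 0 255;0 0.7 0 0 255;0 0.6 0 0 255;0 0 0 0 255;0 0 0 0 255")

```text
time_s: 10.88
tool_pos: [0.5105, 0.0079, 0.0455]
tool_rot: [-179.8, 0.5, 76.4]
force: [0.9, 0.3, -0.2]
grip_width: 0.0136
grasp_force: 50.0
```

>>> arm_command(series="0 0.7 0 0 255;0 0.7 0 0 255;0 0.6 0 0 255;0 0 0 0 255;0 0 0 0 255")

```text
time_s: 11.3
tool_pos: [0.5121, 0.0074, 0.0454]
tool_rot: [-179.7, 0.5, 76.4]
force: [-0.4, -0.7, 0.8]
grip_width: 0.0138
grasp_force: 50.0
```

>>> arm_command(series="0 0.5 0 0 255;0 0.5 0 0 255;0 0 0 0 255;0 0 0 0 255")

```text
time_s: 11.63
tool_pos: [0.5125, 0.0074, 0.0452]
tool_rot: [-179.7, 0.5, 76.4]
force: [-3.9, 0.7, 2.0]
grip_width: 0.0131
grasp_force: 50.0
```

```bash
python3 st.py
```

```text
11.6333 [512.46   7.4   45.22] [-179.68    0.52   76.45] f [-3.9   0.68  1.97] tool f [-0.25 -3.95] tool p [127.27 496.46] tq [ 0.327  0.923 -0.042]
```

```bash
cat > st.py <<'E'
from h import *
import sys
o=telemetry.get_obs(); p=1e3*o["tool_pos"]; c,s=np.cos(np.radians(76.45)),np.sin(np.radians(76.45)); q=o["wrist_torque"]
t=lambda v:np.round([c*v[0]+s*v[1], s*v[0]-c*v[1]],2)
F=t([-q[1]/.234,q[0]/.234]); P=t(p)
print(o["time_s"],"z",p[2].round(1),"rot",o["tool_rot"].round(2),"F(torque)",F,abs(np.hypot(*F)).round(2),"F(force)",t(o["force"]),"ang",np.degrees(np.arctan2(F[0],-F[1])).round(0),"P",P)
open("log.txt","a").write(f"{P[0]} {P[1]} {F[0]} {F[1]}\n")
E
python3 st.py
```

```text
11.6333 z 45.2 rot [-179.68    0.52   76.45] F(torque) [ 0.43 -4.16] 4.18 F(force) [-0.25 -3.95] ang 6.0 P [127.27 496.46]
```

>>> arm_command(series="-0.8 -0.2 0 0 255;-0.8 -0.2 0 0 255;-0.8 -0.2 0 0 255;-0.8 -0.2 0 0 255;-0.8 -0.2 0 0 255")

```text
time_s: 12.05
tool_pos: [0.5112, 0.0046, 0.0453]
tool_rot: [-179.7, 0.4, 76.5]
force: [-3.0, 3.9, -0.8]
grip_width: 0.0136
grasp_force: 50.0
```

```bash
python3 st.py
```

```text
12.05 z 45.3 rot [-179.74    0.43   76.48] F(torque) [ 3.99 -4.22] 5.81 F(force) [ 3.09 -3.87] ang 43.0 P [124.2  495.87]
```

>>> arm_command(series="-0.65 -0.5 0 0 255;-0.65 -0.5 0 0 255;-0.65 -0.5 0 0 255;-0.65 -0.5 0 0 255;-0.65 -0.5 0 0 255")

```text
time_s: 12.47
tool_pos: [0.5086, 0.0007, 0.0457]
tool_rot: [-179.8, 0.5, 76.4]
force: [-2.2, 2.6, -1.2]
grip_width: 0.0133
grasp_force: 50.0
```

```bash
python3 st.py
```

```text
12.4667 z 45.7 rot [-179.83    0.5    76.44] F(torque) [ 2.83 -1.96] 3.44 F(force) [ 2.02 -2.71] ang 55.0 P [119.89 494.25]
```

>>> arm_command(series="-0.7 -0.35 0 0 255;-0.7 -0.38 0 0 255;-0.7 -0.4 0 0 255;-0.7 -0.43 0 0 255;-0.7 -0.47 0 0 255;-0.7 -0.5 0 0 255")

```text
time_s: 12.97
tool_pos: [0.5051, -0.003, 0.0458]
tool_rot: [-179.8, 0.5, 76.4]
force: [-0.7, 1.1, 0.5]
grip_width: 0.014
grasp_force: 50.0
```

```bash
python3 st.py
```

```text
12.9667 z 45.8 rot [-179.83    0.52   76.44] F(torque) [ 1.86 -0.83] 2.04 F(force) [ 0.91 -0.97] ang 66.0 P [115.45 491.75]
```

>>> arm_command(series="-0.75 -0.42 0 0 255;-0.75 -0.46 0 0 255;-0.75 -0.52 0 0 255;-0.75 -0.57 0 0 255;-0.75 -0.6 0 0 255;-0.75 -0.63 0 0 255;-0.75 -0.65 0 0 255")

```text
time_s: 13.55
tool_pos: [0.4999, -0.0072, 0.0457]
tool_rot: [-179.8, 0.5, 76.4]
force: [-0.0, 0.1, -0.5]
grip_width: 0.0137
grasp_force: 50.0
```

```bash
python3 st.py
```

```text
13.55 z 45.7 rot [-179.8     0.53   76.43] F(torque) [ 0.35 -0.04] 0.35 F(force) [ 0.12 -0.04] ang 83.0 P [110.11 487.65]
```

>>> arm_command(series="-0.25 0.3 0 0 255;-0.3 0.3 0 0 255;0 0 0 0 255")

```text
time_s: 13.8
tool_pos: [0.4999, -0.0074, 0.0456]
tool_rot: [-179.7, 0.5, 76.4]
force: [-0.5, 0.9, -0.1]
grip_width: 0.0134
grasp_force: 50.0
```

```bash
python3 st.py
```

```text
13.8 z 45.6 rot [-179.74    0.51   76.44] F(torque) [ 0.81 -1.31] 1.54 F(force) [ 0.7  -0.71] ang 32.0 P [109.95 487.76]
```

>>> arm_command(series="-0.75 -0.45 0 0 255;-0.75 -0.55 0 0 255;-0.75 -0.58 0 0 255;-0.75 -0.6 0 0 255;-0.75 -0.6 0 0 255;-0.75 -0.6 0 0 255;-0.75 -0.6 0 0 255")

```text
time_s: 14.38
tool_pos: [0.4951, -0.0112, 0.0457]
tool_rot: [-179.8, 0.5, 76.5]
force: [-0.5, 3.4, -0.2]
grip_width: 0.0139
grasp_force: 50.0
```

```bash
python3 st.py
```

```text
14.3833 z 45.7 rot [-179.77    0.47   76.45] F(torque) [ 3.83 -1.13] 3.99 F(force) [ 3.21 -1.31] ang 74.0 P [105.11 483.9 ]
```

>>> arm_command(series="-0.75 -0.62 0 0 255;-0.75 -0.62 0 0 255;-0.75 -0.6 0 0 255;-0.75 -0.58 0 0 255;-0.75 -0.56 0 0 255;-0.75 -0.54 0 0 255;-0.75 -0.52 0 0 255;-0.75 -0.48 0 0 255")

```text
time_s: 15.05
tool_pos: [0.4892, -0.0162, 0.0457]
tool_rot: [-179.8, 0.5, 76.4]
force: [-1.0, 5.0, -0.6]
grip_width: 0.0136
grasp_force: 50.0
```

```bash
python3 st.py
```

```text
15.05 z 45.7 rot [-179.76    0.49   76.45] F(torque) [ 4.85 -2.34] 5.38 F(force) [ 4.59 -2.16] ang 64.0 P [ 98.89 479.35]
```

>>> arm_command(series="-0.73 -0.52 0 0 255;-0.73 -0.49 0 0 255;-0.73 -0.45 0 0 255;-0.73 -0.4 0 0 255;-0.73 -0.36 0 0 255;-0.73 -0.32 0 0 255;-0.73 -0.28 0 0 255;-0.73 -0.24 0 0 255")

```text
time_s: 15.72
tool_pos: [0.4847, -0.0217, 0.0457]
tool_rot: [-179.7, 0.5, 76.4]
force: [-2.4, 3.6, -1.0]
grip_width: 0.0138
grasp_force: 50.0
```

```bash
python3 st.py
```

```text
15.7167 z 45.7 rot [-179.75    0.53   76.44] F(torque) [ 2.82 -3.27] 4.32 F(force) [ 2.93 -3.22] ang 41.0 P [ 92.49 476.25]
```

>>> arm_command(series="-0.73 -0.2 0 0 255;-0.73 -0.16 0 0 255;-0.73 -0.12 0 0 255;-0.73 -0.09 0 0 255;-0.73 -0.06 0 0 255;-0.73 -0.04 0 0 255;-0.73 -0.02 0 0 255;-0.73 0 0 0 255;-0.73 0.02 0 0 255")

```text
time_s: 16.47
tool_pos: [0.4827, -0.0279, 0.0459]
tool_rot: [-179.8, 0.5, 76.4]
force: [-2.2, 2.2, 0.4]
grip_width: 0.0135
grasp_force: 50.0
```

```bash
python3 st.py
```

```text
16.4667 z 45.9 rot [-179.77    0.53   76.43] F(torque) [ 1.73 -3.95] 4.31 F(force) [ 1.59 -2.63] ang 24.0 P [ 85.93 475.79]
```

>>> arm_command(series="-0.75 0.02 0 0 255;-0.75 0.03 0 0 255;-0.75 0.06 0 0 255;-0.75 0.09 0 0 255;-0.75 0.13 0 0 255;-0.75 0.16 0 0 255;-0.75 0.19 0 0 255;-0.75 0.22 0 0 255")

```text
time_s: 17.13
tool_pos: [0.4828, -0.0339, 0.0462]
tool_rot: [-179.8, 0.5, 76.4]
force: [-1.0, 0.8, -0.9]
grip_width: 0.0136
grasp_force: 50.0
```

```bash
python3 st.py
```

```text
17.1333 z 46.2 rot [-179.85    0.5    76.44] F(torque) [ 0.04 -1.08] 1.08 F(force) [ 0.5  -1.14] ang 2.0 P [ 80.16 477.34]
```

```bash
cat > fit.py <<'E'
from h import *
from scipy.optimize import least_squares
from scipy.interpolate import CubicSpline
xh=[.0244,.0259,.0276,.0294,.0311,.0328,.0343,.0357,.0369,.0379,.0386,.0391,.0394,.0395,.0395,.0394,.0391,.0386,.0379,.0369,.0357,.0343,.0328,.0311,.0294,.0278,.0264,.0256,.0256,.0259,.026,.026,.026,.0258,.0254,.0247,.0238,.0226]
y=np.arange(35,-40,-2.); x=-1e3*np.array(xh)
S=CubicSpline(y[::-1],x[::-1]); g=S(y,1); X=CubicSpline(y[::-1],(x+2.5)[::-1])
L=np.loadtxt("log.txt"); L=L[L[:,0]<116]
def tr(p,q): 
    c,s=np.cos(p[2]),np.sin(p[2]); d=q-[81,478]; return c*d[:,0]-s*d[:,1]+p[0], s*d[:,0]+c*d[:,1]+p[1]
def res(p):
    k=p[3] if len(p)>3 else 0
    a,b=tr(p,L[:,:2]-k*L[:,2:]*-1); return np.r_[(X(a)-b)/np.hypot(1,X(a,1)), (p[2]/.03)*.3,(p[0]-1.5)/2*.3]
r=least_squares(res,[1.5,-35,0]); print(r.x,np.degrees(r.x[2]),r.fun.round(2))
a,b=tr(r.x,L[-1:,:2]); print("now y,x",a,b)
# nominal displacement in tool axes
c,s=np.cos(r.x[2]),np.sin(r.x[2]); yy=np.arange(a[0],-40,-1.5); D=np.c_[yy,X(yy)]; W=np.c_[c*D[:,0]+s*D[:,1],-s*D[:,0]+c*D[:,1]]
print(np.c_[yy,np.vstack([[0,0],np.diff(W,axis=0)])][:14].round(2))
E
python3 fit.py
```

```text
[ 2.08974241e+00 -3.51347100e+01  9.66805830e-03] 0.5539389368180763 [ 0.05  0.15 -0.04 -0.26 -0.2   0.3   0.3  -0.36  0.1   0.09]
now y,x [1.25616249] [-35.80280025]
[[  1.26   0.     0.  ]
 [ -0.24  -1.5    0.49]
 [ -1.74  -1.49   0.65]
 [ -3.24  -1.49   0.81]
 [ -4.74  -1.49   0.91]
 [ -6.24  -1.49   1.04]
 [ -7.74  -1.49   1.1 ]
 [ -9.24  -1.49   1.17]
 [-10.74  -1.49   1.29]
 [-12.24  -1.49   1.3 ]
 [-13.74  -1.49   1.26]
 [-15.24  -1.49   1.19]
 [-16.74  -1.49   1.07]
 [-18.24  -1.49   0.76]]
```

>>> arm_command(series="-0.75 0.55 0 0 255;-0.75 0.45 0 0 255;-0.75 0.4 0 0 255;-0.75 0.4 0 0 255;-0.75 0.42 0 0 255;-0.75 0.45 0 0 255;-0.75 0.48 0 0 255")

```text
time_s: 17.72
tool_pos: [0.4846, -0.0396, 0.0462]
tool_rot: [-179.8, 0.5, 76.4]
force: [0.0, -0.7, -1.5]
grip_width: 0.0136
grasp_force: 50.0
```

```bash
python3 st.py
```

```text
17.7167 z 46.2 rot [-179.84    0.49   76.44] F(torque) [0.17 0.04] 0.17 F(force) [-0.66  0.19] ang 103.0 P [ 75.04 480.4 ]
```

>>> arm_command(series="0 0.5 0 0 255;0 0.5 0 0 255;0 0 0 0 255")

```text
time_s: 17.97
tool_pos: [0.485, -0.0399, 0.046]
tool_rot: [-179.8, 0.5, 76.4]
force: [-1.3, -0.3, 0.0]
grip_width: 0.0138
grasp_force: 50.0
```

```bash
python3 st.py
```

```text
17.9667 z 46.0 rot [-179.76    0.52   76.44] F(torque) [-0.75 -1.35] 1.54 F(force) [-0.57 -1.19] ang -29.0 P [ 74.84 480.84]
```

```bash
sed -i '/^75.04 /d' log.txt; python3 fit.py
```

```text
[ 1.32970047e+00 -3.53542835e+01  1.52303907e-03] 0.08726371095067026 [ 0.13  0.03 -0.16 -0.41 -0.26  0.44  0.58  0.07 -0.66  0.02 -0.03]
now y,x [-4.83461782] [-32.52366867]
[[ -4.83   0.     0.  ]
 [ -6.33  -1.5    1.03]
 [ -7.83  -1.5    1.09]
 [ -9.33  -1.5    1.17]
 [-10.83  -1.5    1.29]
 [-12.33  -1.5    1.29]
 [-13.83  -1.5    1.24]
 [-15.33  -1.5    1.18]
 [-16.83  -1.5    1.05]
 [-18.33  -1.5    0.73]
 [-19.83  -1.5    0.26]
 [-21.33  -1.5   -0.12]
 [-22.83  -1.5   -0.23]
 [-24.33  -1.5   -0.11]]
```

>>> arm_command(series="-0.7 0.65 0 0 255;-0.7 0.65 0 0 255;-0.7 0.62 0 0 255;-0.7 0.6 0 0 255;-0.7 0.6 0 0 255;-0.7 0.6 0 0 255")

```text
time_s: 18.47
tool_pos: [0.4874, -0.0447, 0.0458]
tool_rot: [-179.7, 0.5, 76.4]
force: [-3.0, 0.3, -1.6]
grip_width: 0.0133
grasp_force: 50.0
```

```bash
python3 st.py
```

```text
18.4667 z 45.8 rot [-179.73    0.51   76.45] F(torque) [-0.56 -2.85] 2.9 F(force) [-0.38 -3.01] ang -11.0 P [ 70.73 484.26]
```

>>> arm_command(series="-0.75 0.67 0 0 255;-0.75 0.67 0 0 255;-0.75 0.67 0 0 255;-0.75 0.66 0 0 255;-0.75 0.65 0 0 255;-0.75 0.64 0 0 255;-0.75 0.62 0 0 255")

```text
time_s: 19.05
tool_pos: [0.49, -0.0505, 0.0457]
tool_rot: [-179.6, 0.5, 76.4]
force: [-6.2, 1.7, 0.4]
grip_width: 0.0136
grasp_force: 50.0
```

```bash
python3 st.py; python3 fit.py
```

```text
19.05 z 45.7 rot [-179.65    0.5    76.44] F(torque) [-0.21 -6.43] 6.43 F(force) [ 0.16 -6.38] ang -2.0 P [ 65.66 488.15]
[ 1.08615680e+00 -3.55827949e+01  5.62312554e-03] 0.322181360951216 [ 0.04 -0.08 -0.27 -0.48 -0.25  0.58  0.79  0.36 -0.3  -0.57 -0.25  0.06
 -0.06]
now y,x [-14.3106751] [-25.51921371]
[[-1.431e+01  0.000e+00  0.000e+00]
 [-1.581e+01 -1.490e+00  1.160e+00]
 [-1.731e+01 -1.490e+00  9.700e-01]
 [-1.881e+01 -1.500e+00  5.900e-01]
 [-2.031e+01 -1.500e+00  1.200e-01]
 [-2.181e+01 -1.500e+00 -1.800e-01]
 [-2.331e+01 -1.500e+00 -2.000e-01]
 [-2.481e+01 -1.500e+00 -6.000e-02]
 [-2.631e+01 -1.500e+00  1.000e-02]
 [-2.781e+01 -1.500e+00 -0.000e+00]
 [-2.931e+01 -1.500e+00  3.000e-02]
 [-3.081e+01 -1.500e+00  1.700e-01]
 [-3.231e+01 -1.500e+00  2.700e-01]
 [-3.381e+01 -1.500e+00  4.300e-01]]
```

>>> arm_command(series="-0.7 0.1 0 0 255;-0.7 0.35 0 0 255;-0.7 0.4 0 0 255;-0.7 0.35 0 0 255;-0.7 0.25 0 0 255")

```text
time_s: 19.47
tool_pos: [0.4905, -0.0536, 0.0456]
tool_rot: [-179.6, 0.5, 76.5]
force: [-5.0, 3.8, 0.3]
grip_width: 0.0136
grasp_force: 50.0
```

```bash
python3 st.py
```

```text
19.4667 z 45.6 rot [-179.63    0.46   76.46] F(torque) [ 1.27 -6.42] 6.54 F(force) [ 2.52 -5.77] ang 11.0 P [ 62.82 489.41]
```

>>> arm_command(series="-0.6 -0.35 0 0 255;-0.7 -0.15 0 0 255;-0.7 -0.05 0 0 255;-0.7 -0.05 0 0 255;-0.7 -0.1 0 0 255")

```text
time_s: 19.88
tool_pos: [0.49, -0.0567, 0.046]
tool_rot: [-179.8, 0.4, 76.5]
force: [-3.8, 3.3, -2.0]
grip_width: 0.0136
grasp_force: 50.0
```

```bash
python3 st.py
```

```text
19.8833 z 46.0 rot [-179.76    0.43   76.47] F(torque) [ 2.77 -4.85] 5.59 F(force) [ 2.35 -4.46] ang 30.0 P [ 59.71 489.68]
```

>>> arm_command(series="-0.75 -0.22 0 0 255;-0.75 -0.18 0 0 255;-0.75 -0.14 0 0 255;-0.75 -0.1 0 0 255;-0.75 -0.06 0 0 255;-0.75 -0.02 0 0 255")

```text
time_s: 20.38
tool_pos: [0.4887, -0.0607, 0.0463]
tool_rot: [-179.8, 0.4, 76.5]
force: [-3.0, 4.5, -0.2]
grip_width: 0.0139
grasp_force: 50.0
```

```bash
python3 st.py; python3 fit.py
```

```text
20.3833 z 46.3 rot [-179.8     0.4    76.47] F(torque) [ 3.74 -4.83] 6.11 F(force) [ 3.62 -4.  ] ang 38.0 P [ 55.53 489.31]
[ 3.66523306e-01 -3.53425949e+01 -1.78696392e-02] -1.0238549083397992 [ 0.29 -0.08 -0.27 -0.6  -0.42  0.49  0.72  0.36 -0.25 -0.57 -0.43  0.03
  0.22  0.08 -0.18 -0.17]
now y,x [-24.89731535] [-23.57928515]
[[-2.49e+01  0.00e+00  0.00e+00]
 [-2.64e+01 -1.50e+00 -3.00e-02]
 [-2.79e+01 -1.50e+00 -4.00e-02]
 [-2.94e+01 -1.50e+00  1.00e-02]
 [-3.09e+01 -1.50e+00  1.40e-01]
 [-3.24e+01 -1.50e+00  2.40e-01]
 [-3.39e+01 -1.51e+00  4.00e-01]
 [-3.54e+01 -1.51e+00  5.50e-01]
 [-3.69e+01 -1.51e+00  6.60e-01]
 [-3.84e+01 -1.51e+00  8.20e-01]
 [-3.99e+01 -1.52e+00  1.06e+00]]
```

>>> arm_command(series="-0.7 -0.3 0 0 255;-0.75 -0.2 0 0 255;-0.75 -0.1 0 0 255;-0.75 -0.05 0 0 255;-0.75 0 0 0 255;-0.75 0.02 0 0 255")

```text
time_s: 20.88
tool_pos: [0.4874, -0.0668, 0.0465]
tool_rot: [-179.9, 0.5, 76.4]
force: [-1.2, 0.3, -1.0]
grip_width: 0.0137
grasp_force: 50.0
```

```bash
python3 st.py
```

```text
20.8833 z 46.5 rot [-179.88    0.52   76.43] F(torque) [ 0.44 -1.56] 1.62 F(force) [ 0.05 -1.27] ang 16.0 P [ 49.3  489.46]
```

>>> arm_command(series="-0.7 0.35 0 0 255;-0.7 0.28 0 0 255;-0.7 0.22 0 0 255;-0.7 0.25 0 0 255;-0.7 0.28 0 0 255;-0.7 0.32 0 0 255")

```text
time_s: 21.38
tool_pos: [0.4878, -0.0708, 0.0464]
tool_rot: [-179.8, 0.5, 76.4]
force: [-1.1, 0.2, -0.9]
grip_width: 0.0133
grasp_force: 50.0
```

```bash
python3 st.py
```

```text
21.3833 z 46.4 rot [-179.84    0.5    76.44] F(torque) [ 0.08 -0.29] 0.3 F(force) [-0.08 -1.09] ang 15.0 P [ 45.48 490.83]
```

>>> arm_command(series="-0.3 0.5 0 0 255;-0.3 0.5 0 0 255;-0.6 0.35 0 0 255;-0.6 0.3 0 0 255")

```text
time_s: 21.72
tool_pos: [0.4884, -0.0727, 0.0461]
tool_rot: [-179.8, 0.5, 76.5]
force: [-2.5, 0.0, -1.3]
grip_width: 0.0138
grasp_force: 50.0
```

```bash
python3 st.py
```

```text
21.7167 z 46.1 rot [-179.77    0.5    76.45] F(torque) [-0.16 -1.06] 1.07 F(force) [-0.55 -2.43] ang -9.0 P [ 43.76 491.86]
```

>>> arm_command(series="-0.7 0.55 0 0 255;-0.7 0.45 0 0 255;-0.7 0.42 0 0 255;-0.7 0.44 0 0 255;-0.7 0.46 0 0 255;-0.7 0.48 0 0 255")

```text
time_s: 22.22
tool_pos: [0.49, -0.0775, 0.0461]
tool_rot: [-179.7, 0.5, 76.4]
force: [-2.0, 0.7, 0.1]
grip_width: 0.0136
grasp_force: 50.0
```

```bash
python3 st.py
```

```text
22.2167 z 46.1 rot [-179.75    0.51   76.44] F(torque) [ 0.04 -2.11] 2.11 F(force) [ 0.19 -2.07] ang 1.0 P [ 39.48 494.51]
```

>>> arm_command(series="-0.7 0.45 0 0 255;-0.7 0.4 0 0 255;-0.7 0.38 0 0 255;-0.7 0.35 0 0 255;-0.7 0.32 0 0 255;-0.7 0.28 0 0 255")

```text
time_s: 22.72
tool_pos: [0.4909, -0.0818, 0.0461]
tool_rot: [-179.7, 0.5, 76.4]
force: [-3.8, 2.3, -1.1]
grip_width: 0.0139
grasp_force: 50.0
```

```bash
python3 st.py
```

```text
22.7167 z 46.1 rot [-179.72    0.49   76.45] F(torque) [ 1.   -4.05] 4.17 F(force) [ 1.31 -4.2 ] ang 14.0 P [ 35.49 496.44]
```

>>> arm_command(series="-0.75 0.02 0 0 255;-0.75 0.08 0 0 255;-0.75 0.05 0 0 255;-0.75 0.02 0 0 255;-0.75 0 0 0 255;-0.75 -0.02 0 0 255")

```text
time_s: 23.22
tool_pos: [0.4907, -0.0865, 0.0464]
tool_rot: [-179.8, 0.5, 76.4]
force: [-2.4, 2.1, -1.2]
grip_width: 0.0135
grasp_force: 50.0
```

```bash
python3 st.py
```

```text
23.2167 z 46.4 rot [-179.81    0.49   76.45] F(torque) [ 1.35 -3.28] 3.55 F(force) [ 1.5  -2.88] ang 22.0 P [ 30.92 497.3 ]
```

>>> arm_command(series="-0.75 0 0 0 255;-0.75 0 0 0 255;-0.75 0 0 0 255;-0.75 0 0 0 255;-0.75 0 0 0 255")

```text
time_s: 23.63
tool_pos: [0.49, -0.0902, 0.0465]
tool_rot: [-179.8, 0.5, 76.4]
force: [-1.4, 1.4, -0.9]
grip_width: 0.0134
grasp_force: 50.0
```

```bash
python3 st.py
```

```text
23.6333 z 46.5 rot [-179.83    0.5    76.44] F(torque) [ 1.66 -2.34] 2.87 F(force) [ 0.99 -1.69] ang 35.0 P [ 27.07 497.51]
```

>>> arm_command(series="-0.6 0.08 0 0 255;-0.6 0.08 0 0 255;-0.6 0.06 0 0 255;-0.5 0.06 0 0 255;0 0 0 0 255")

```text
time_s: 24.05
tool_pos: [0.4899, -0.0909, 0.0465]
tool_rot: [-179.8, 0.4, 76.5]
force: [-1.3, 5.5, -0.7]
grip_width: 0.0134
grasp_force: 50.0
```

```bash
python3 st.py
```

```text
24.05 z 46.5 rot [-179.81    0.39   76.49] F(torque) [ 5.79 -2.5 ] 6.31 F(force) [ 5.04 -2.59] ang 67.0 P [ 26.45 497.55]
```

>>> arm_command(series="0.2 0 0 0 255;0 0 0 0 255;0 0 0 0 255;1 -4 0 0 255;1 -5 0 0 255;0 -6 0 0 255;0 0 -8 0 255;0 0 -14 0 255;0 0 -14 0 255;0 0 -14 0 255;0 0 -10 0 255;0 0 0 0.101 255;0 0 0 0.101 255;0 0 0 0.102 255;0 0 0 0 255")

```text
time_s: 25.3
tool_pos: [0.4756, -0.0869, 0.107]
tool_rot: [180.0, 0.6, 58.8]
force: [0.9, -0.5, -0.5]
grip_width: 0.0135
grasp_force: 50.0
```

```bash
python3 st.py; python3 -c "
from h import *
o=telemetry.get_obs();d=np.array([.4788,.2562])-o['tool_pos'][:2];a=np.radians(o['tool_rot'][2]);c,s=np.cos(a),np.sin(a);print(o['tool_pos'],(1e3*np.array([c*d[0]+s*d[1],s*d[0]-c*d[1]])).round(1))"
```

```text
25.3 z 107.0 rot [180.     0.57  58.85] F(torque) [0.12 0.39] 0.41 F(force) [-0.31  0.96] ang 163.0 P [ 26.93 482.75]
[ 0.47562547 -0.08692838  0.10697725] [ 295.3 -174.8]
```

>>> arm_command(series="12 -7 0 0 255;24 -14.2 0 0 255;26 -15.4 0 0 255;26 -15.4 0 0 255;26 -15.4 0 0 255;26 -15.4 0 0 255;26 -15.4 0 0 255;26 -15.4 0 0 255;26 -15.4 0 0 255;26 -15.4 0 0 255;26 -15.4 0 0 255;20 -11.8 0 0 255;5.3 -3.2 0 0 255;0 0 0 0 255;0 0 0 0 255;0 0 0 0 255")

```text
time_s: 26.63
tool_pos: [0.4782, 0.2548, 0.1036]
tool_rot: [-180.0, 0.6, 59.0]
force: [-0.6, 0.0, -1.0]
grip_width: 0.0135
grasp_force: 50.0
```

Run:
```python
from h import *
o=telemetry.get_obs(); im=cams.read_camera("wrist")
print(o["time_s"],o["tool_pos"],o["tool_rot"],o["force"],o["wrist_torque"])
d=np.array([.4788,.2562])-o['tool_pos'][:2];a=np.radians(o['tool_rot'][2]);c,s=np.cos(a),np.sin(a);print((1e3*np.array([c*d[0]+s*d[1],s*d[0]-c*d[1]])).round(1))
im=(255*(im/255.)**.5).astype(np.uint8); cv2.imwrite("pics/w5.png",cv2.resize(im[100:280,180:440],None,fx=3,fy=3,interpolation=cv2.INTER_CUBIC))
```

```text
26.6333 [0.4781622  0.25475868 0.10358577] [-179.98513883    0.62940951   58.95005939] [-0.61062257  0.03955686 -1.00101694] [-0.04338613 -0.09236518  0.00178366]
[ 1.6 -0.2]
```

View pics/w5.png

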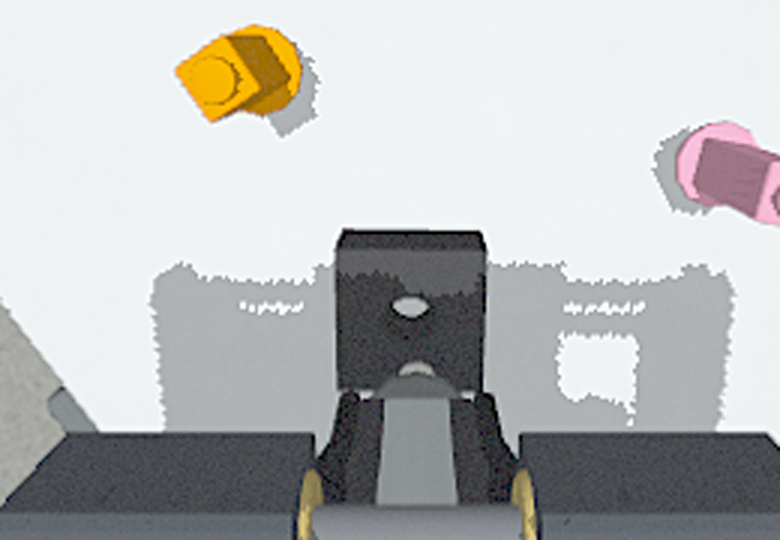

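The stylus hangs in front of the stand, whose top face runs about (339,249)–(484,388). The hole shows at (410,307) and the ball at (416,370).

Run:
```python
from h import *
o=telemetry.get_obs()
P=lambda x,y,z:plane("wrist",(180+x/3-.33,100+y/3-.33),z,o)
a=np.radians(o['tool_rot'][2]);c,s=np.cos(a),np.sin(a)
def t(q): d=q-o["tool_pos"]; return (1e3*np.array([c*d[0]+s*d[1], s*d[0]-c*d[1]])).round(1)
for n,q in dict(fl=(340,250),fr=(485,249),nl=(337,389),nr=(484,389)).items(): print(n,t(P(*q,.028)))
print("hole floor",t(P(410,307,0)),t(P(410,307,.028)),"ball",t(P(416,368,.069)))
```

```text
fl [ 22.9 -22.2]
fr [23.2 19.2]
nl [-20.1 -24.3]
nr [-20.1  20. ]
hole floor [-3.1 -2.5] [ 5.8 -2.2] ball [ 3.1 -0.4]
```

>>> arm_command(series="1 -0.4 0 0 255;0.9 -0.3 0 0 255;0 0 10 0 255;0 0 10 0 255;0 0 8 0 255;0 0 5 0 255;0 0 4 0 255;0 0 4 0 255;0 0 4 0 255;0 0 0 0 255;0 0 0 0 255")

```text
time_s: 27.6
tool_pos: [0.4778, 0.2586, 0.0587]
tool_rot: [-179.9, 0.5, 59.0]
force: [-1.1, 0.5, -0.9]
grip_width: 0.0138
grasp_force: 50.0
```

```bash
python3 st.py
```

```text
27.6 z 58.7 rot [-179.93    0.55   59.03] F(torque) [-0.02  0.14] 0.14 F(force) [ 0.25 -1.15] ang -172.0 P [363.35 403.92]
```

>>> arm_command(series="-0.5 0.3 0 0 255;-0.5 0.3 3 0 255;0 0 4 0 255;0 0 4 0 255;0 0 3 0 255;0 0 2 0 255;0 0 0.8 0 255;0 0 0 0 255;0 0 0 0 255")

```text
time_s: 28.35
tool_pos: [0.4778, 0.2573, 0.042]
tool_rot: [-179.9, 0.5, 59.0]
force: [-0.0, 0.4, 0.5]
grip_width: 0.0137
grasp_force: 50.0
```

```bash
python3 st.py
```

```text
28.35 z 42.0 rot [-179.94    0.54   59.03] F(torque) [0.02 0.19] 0.19 F(force) [ 0.37 -0.13] ang 174.0 P [362.08 404.19]
```

>>> arm_command(series="0 0 0.5 0 255;0 0 0.5 0 255;0 0 0 0 255;0 0 0 0 255")

```text
time_s: 28.68
tool_pos: [0.4779, 0.2574, 0.0413]
tool_rot: [-180.0, 0.5, 59.0]
force: [-0.1, -0.4, 0.6]
grip_width: 0.0138
grasp_force: 50.0
```

```bash
python3 st.py
```

```text
28.6833 z 41.3 rot [-179.96    0.52   59.03] F(torque) [-0.04 -0.01] 0.04 F(force) [-0.37  0.01] ang -76.0 P [362.21 404.32]
```

Seated at the original height. I'll open gradually and then retreat upward.

>>> arm_command(series="0 0 0 0 200;0 0 0 0 150;0 0 0 0 100;0 0 0 0 50;0 0 0 0 0;0 0 0 0 0;0 0 0 0 0;0 0 0 0 0;0 0 0 0 0;0 0 0 0 0;0 0 0 0 0;0 0 0 0 0;0 0 0 0 0;0 0 0 0 0;0 0 0 0 0;0 0 0 0 0")

```text
time_s: 30.02
tool_pos: [0.4777, 0.2572, 0.041]
tool_rot: [-179.9, 0.5, 59.0]
force: [-0.0, -0.6, 0.6]
grip_width: 0.0866
grasp_force: 0.0
```

>>> arm_command(series="0 0 -10 0 0;0 0 -14 0 0;0 0 -15 0 0;0 0 -15 0 0;0 0 -15 0 0;0 0 -15 0 0;0 0 -15 0 0;0 0 -10 0 0;0 0 0 0 0;0 0 0 0 0;0 0 0 0 0")

```text
time_s: 30.93
tool_pos: [0.4779, 0.2577, 0.1493]
tool_rot: [-179.9, 0.6, 59.0]
force: [0.5, -0.2, -0.3]
grip_width: 0.087
grasp_force: 0.0
```

Run:
```python
from h import *
im=cams.read_camera("wrist"); o=telemetry.get_obs(); print(o["time_s"],o["tool_pos"],o["grip_width"])
im=(255*(im/255.)**.5).astype(np.uint8); cv2.imwrite("pics/w6.png",cv2.resize(im[100:280,180:440],None,fx=3,fy=3,interpolation=cv2.INTER_CUBIC))
```

```text
30.9833 [0.47777511 0.25762733 0.14900913] 0.08723686365270805
```

View pics/w6.png

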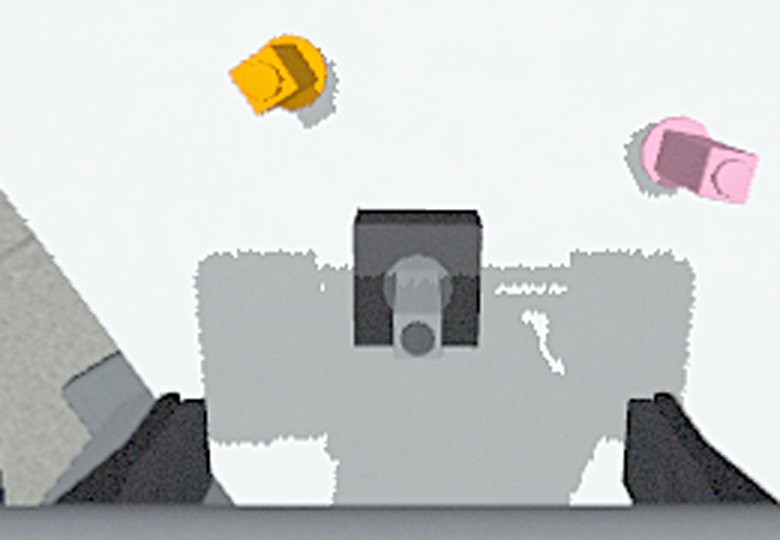

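The stylus stands upright in the stand, with its grip's top at (417,338) and its collar seated at (418,285). The gripper is clear, so I'll hand in.

```bash
python3 -c "
from cell import env
print(env.sign_off())"
```

```text
the job is handed in; nothing more can be done
None
```

The edge was traced from the pin to the block at about 6.5 N at most by the readings, though these showed only 0.2–0.4 N at three points (up to about 0.3 mm off the edge, by feel). The stylus is back upright in its stand and released, and the job is handed in at about 31 s, verdict not shown.

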